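# Fish a dropped nut out of the gap with a bent rod

### The job

A big hex nut has dropped into the narrow gap between the grey toolbox and the red fuse box: without reaching in with the fingers, take the bent rod from its wooden rest and draw the nut along the gap and out of its front end, the end nearer the robot, until it lies wholly clear on the work surface. Lay the rod back on its rest, then pick up the nut, lower it into the white bowl and let go only once the whole nut is below the rim. Do not tip or shove the bowl, and leave the wrenches, the jar, the socket and the tin where they are.

Things in the scene. Friction and masses are not known exactly. Their poses are not given: they have to be found in the camera images.
- nut: Loose dark steel hex nut lying flat, 30 mm across flats, 34.6 mm across corners, 16 mm high, smooth 20 mm hole right through, 64 g. Origin: centre of its underside; z up; flats face its x axis and every 60 degrees from it. It starts in the gap, 40 to 105 mm in from the mouth.
- gap_mouth (a point): Middle of the gap's front mouth, on the work surface. x runs along the gap, inwards (at most 0.25 rad off world x), y across it to the fuse box, z up. The gap is straight, 37 mm wide, 180 mm long, open above and at both ends; floor: the work surface; right wall (-y): toolbox; left wall: fuse box, whose front is 0 to 15 mm farther in. Clear surface for 100 mm before the mouth.
- toolbox: Fixed grey metal toolbox, 180 x 110 x 70 mm (78 mm over its folded handle), shut by a spring clip latch in front. Origin: centre of its underside; axes as gap_mouth's, which lies at x = -90 mm, y = 73.5 mm from it.
- fusebox: Fixed red plastic fuse box, 180 x 100 x 64 mm (70 mm over its row of black fuses), parallel to the toolbox. Origin: centre of its underside.
- rod: Loose bent rod, 0.3 kg: dark steel handle bar 110 (x) x 18 (y) x 20 mm (z); from mid height of its +x end a 7 mm round rod runs on and at x = 135 mm bends straight down, to a tip 115 mm below the handle's underside. Origin: middle of that underside; z up. Balance point: x = 20 mm. It starts level on the rest, along the rest's x, leg hanging beyond its +x end.
- rod_tip (a point): The lowest point of the rod's leg: x = 135 mm, z = -115 mm in the rod's frame, whose axes it shares.
- bowl: Loose white ceramic bowl, 156 mm across the rim, 50 mm high, wall 4 mm, 0.45 kg. Flat floor inside: 5 mm above its underside, about 60 mm across, with three washers fixed on it, 2.5 mm thick; the inside is about 80 mm across at a height of 11 mm. Origin: centre of its underside, z up.
- bowl_rim (a point): Centre of the bowl's mouth, at rim height, 50 mm above its underside.
- rest: Fixed wooden rest: foot 100 x 70 x 12 mm and two upright plates, 8 mm thick, 42 mm wide, at x = -42 and +42 mm (76 mm free between). Their tops, 130 mm high, carry the handle; on each two 8 mm high prongs, 26 mm apart, keep it from slipping off sideways. Origin: centre of its underside.
- rest_seat (a point): Where the origin of the rod belongs: on the rest's axis, midway between its plates, 130 mm above its underside. x runs along the rod, y across it.
- wrench_a: Bystander: chrome wrench, 130 mm long, lying flat at the far right. Origin: its middle.
- wrench_b: Bystander: chrome wrench, 145 mm long, beside the first.
- wrench_c: Bystander: chrome wrench, 160 mm long, beside the second.
- jar: Bystander: glass jar with a lid, 64 mm across, 75 mm high, beyond the fuse box.
- socket: Bystander: upright steel socket, 26 mm across, 38 mm high, at the near left.
- tin: Bystander: low round dark tin, 52 mm across, 24 mm high, at the near right.
Things that resemble listed ones, but are neither listed nor needed, are in the scene too. Leave any purple look-alike of the rest alone.

How it is judged:
On the way, in this order (a step that is already met when the one before it is completed fails the run):
1. the nut, still in the gap, has been moved 10 mm by the rod held in the fingers, the rod's tip beside or in it (distance of nut from where it was at the start of the episode above 0.01 m and distance between rod_tip and nut below 0.035 m and contact force between the fingers and rod above 0.5 N and x of nut in the frame of gap_mouth above 0.01 m and y of nut in the frame of gap_mouth between -0.03 and 0.03 m and height (world z) of nut below 0.05 m), for 0.05 s.
2. the nut lies on the work surface wholly clear of the gap's front, the rod still in the fingers (x of nut in the frame of gap_mouth below -0.018 m and height (world z) of nut below 0.006 m and contact force between the fingers and rod above 0.5 N), for 0.1 s.
3. the rod lies on its rest again, let go (x of rod in the frame of rest_seat between -0.03 and 0.03 m and y of rod in the frame of rest_seat between -0.008 and 0.008 m and z of rod in the frame of rest_seat between -0.004 and 0.004 m and angle between rod's own z axis and vertical below 0.1 rad and contact force between the fingers and rod below 0.05 N), for 0.2 s.
4. the nut is wholly below the bowl's rim, inside the bowl, while the fingers still hold it (z of nut in the frame of bowl_rim below -0.016 m and horizontal distance between nut and bowl_rim below 0.055 m and contact force between the fingers and nut above 0.5 N), for 0.05 s.
At the end, for the whole second after the job is handed in: Nut still and released in the bowl: within 55 mm of its axis, origin at least 16 mm below the rim. Bowl upright on the surface. Rod released, level and still on its rest (either way round): origin within 30 mm along, 8 mm across, 4 mm in height of the seat point (all of step 3 and z of nut in the frame of bowl_rim below -0.016 m and horizontal distance between nut and bowl_rim below 0.055 m and contact force between the fingers and nut below 0.05 N and linear speed of each of nut, rod below 0.03 m/s and angle between bowl's own z axis and vertical below 0.1 rad and height (world z) of bowl below 0.006 m); the robot touches nothing.
It fails at once if the fingers touch the nut while it is in the gap (contact force between the fingers and nut above 0.2 N and x of nut in the frame of gap_mouth above 0.01 m and y of nut in the frame of gap_mouth between -0.03 and 0.03 m and height (world z) of nut below 0.05 m).
It fails at once if the bowl is tipped over 0.3 rad or shoved more than 30 mm (angle between bowl's own z axis and vertical above 0.3 rad or distance of bowl from where it was at the start of the episode above 0.03 m).
It fails at once if a bystander (wrench, jar, socket, tin) is moved more than 25 mm (distance of any of wrench_a, wrench_b, wrench_c, jar, socket, tin from where it was at the start of the episode above 0.025 m).
It also fails if it takes over 61 s, if anything falls off the work surface, if the arm or the gripper's body presses on something with over 40 N, if the wrist force passes 120 N, or if a joint passes its speed limit or range.

### The arm

A 6-joint arm with a two-finger parallel gripper is mounted at the origin on the work surface. World frame = base frame: x ahead of the robot, y to its left, z up, the work surface at z = 0. Lengths are in m, angles in rad, forces in N, time in s.
With the tool pointing down it reaches from about 0.3 to 0.875 m from the base axis. Payload 6.4 kg.
Tool frame: the origin (TCP) lies midway between the tips of the shut fingers; the grasp point (between the pads) lies 19 mm behind it (ctrl.tcp_to_grasp is the distance from the TCP to the grasp point, in m); z points along the fingers, y is the direction in which the jaws open and shut (so a half turn about z gives the same grasp; the last joint's range is limited). The gripper opens to 85 mm and grips with 20 to 120 N. Pads are 22 mm wide; open, the fingers measure 114 mm over their backs; the gripper's body (76 mm by 85 mm) begins 54 mm behind the grasp point. The pads swing forward as they close: fully open they stand 13 mm farther back than shut.
Start: joints at [-1.389, 0.181, 1.607, -0, 1.354, -0.206], TCP at [0.217, -0.532, 0.231] pointing down, gripper open.
Joint ranges: [-2.99, 2.99], [-0.89, 2.07], [0.3, 2.58], [-1.14, 4.28], [0, 2.63], [-3.12, 3.12]. Speed limits (rad/s): [2.57, 2.57, 3.01, 3.14, 3.14, 3.14].

### API

Orientations are given as a unit quaternion [w, x, y, z].
In Python, from bench import monitor, imaging, order, spotter, ctrl gives the robot as it stands.
- The arm moves only by the shell command python3 -m pendant 'ROWS'. ROWS is JSON, a list that holds one entry, the list of rows, each a list of 5 numbers: the shift along the world's x, y, z in mm, then the turn about the world's z in degrees, then the finger opening in mm, from 0 to 85.4. A call has 1 to 8 rows; each row shifts and turns the commanded pose from where the row before left it; what a row does not reach is not made up. A row lasts 1/8 s, in which the tool goes at most 62.5 mm and 10.7 degrees, less where a joint would pass 70% of its speed; a pose out of reach is approached as far as the arm can. A call with a gripper value outside its range is refused whole. The fingers move at their own pace and stop on an object; the grip force is fixed at half the most. Time passes only in rows, so rows that do not move let the fingers close. It gives the time, the measured TCP pose, the force and the opening at its end, in the units of the state.
- monitor.get_obs(): the state, without advancing time (a new reading comes with each control period).
- imaging.camera(name): name is "side" or "top" or "wrist"; returns a dict with "img" (400x640x3 uint8, red, green, blue), "vfov" (degrees; the focal length in pixels is half the picture's height over the tangent of half this angle, whatever the lens; pixels are square), "cx", "cy" (the principal point, pixels), "origin" and "orientation" of the camera in the world. Camera axes: x right, y down, z forward; pixel columns grow to the right and rows downward; lengths in m; the calibration is good to about 2 mm. The wrist camera is an equidistant fisheye: a pixel r from the principal point sees the ray r / f radians off the axis. A picture is of the moment at which its call begins. There is no depth.
- order.hand_in(): hands the job in, once; it reports no verdict.
Trained networks look in the newest picture that a camera, given by its name, has taken for a name from the list of things; names that differ only in an ending like _2 or _b are one class to them, and where a whole thing is asked for, a point or a joint stands for the part that bears it (a point fixed in the world has none). Each returns a list of dicts, best first, with "confidence" (0 to 1); they miss things now and then, are a little off and sometimes report something else, mostly with a low value. They report only what shows in the picture. A call takes as long as a camera call. They do not tell look-alikes from the thing itself.
- spotter.recognise(camera, thing): "at" ([x, y, z] in m, in the coordinates of the camera as it stood for that picture, good to about 4 mm: the middle of the surface that is visible of it).
- spotter.tip_of(camera, thing): "at" ([x, y, z] in m, in the coordinates of the camera as it stood for that picture, good to about 4 mm: a listed point, or the origin of a listed thing).
The state is a dict: "time_s": time; "q": joint angles; "dq": joint speeds; "joint_efforts": joint torques, N m; "eef_pos": TCP position; "eef_rot": TCP orientation; "wrist_force": force on the tool from outside, world axes, zero at the start; "torque": the same for the moment, N m; "opening": opening from 0.0 (shut) to 1.0 (fully open).
Only numpy, scipy, OpenCV 4.12 (cv2) and the standard library are available. Lean on these libraries where they do the work, as an engineer would, in place of code of your own. Each camera call takes 0.05 s, during which the arm holds its last target. There are 200 camera calls.

## Working session

There is one attempt and no reset: what is moved stays moved. The work goes in short steps, Python scripts to look and compute and a shell command to move; the robot and the scene stay as the last step left them, time stands still between calls to the robot, and variables do not carry over. Pictures are saved under pics/ and viewed, about 8 in all and at most 12, crops included, and the job is handed in when it is done.

```bash
mkdir -p pics; cat > h.py <<'E'
import numpy as np, cv2
from scipy.spatial.transform import Rotation as R
from bench import monitor, imaging, order, spotter, ctrl
def rot(q): return R.from_quat([q[1],q[2],q[3],q[0]])
def cam(n,save=None):
    c=imaging.camera(n)
    if save: cv2.imwrite('pics/'+save,c['img'][:,:,::-1])
    return c
def w(c,p): return rot(c['orientation']).apply(p)+np.array(c['origin'])
def see(c,n,thing,tip=True,k=3):
    f=spotter.tip_of if tip else spotter.recognise
    r=f(n,thing)
    for d in r[:k]: print(n,thing,'tip' if tip else 'rec',np.round(w(c,d['at'])*1000,1),round(d['confidence'],2),{a:b for a,b in d.items() if a not in('at','confidence')} or '')
    return r
def ray(c,n,u,v,z):
    "world point at height z seen at pixel (u,v)"
    f=200/np.tan(np.radians(c['vfov'])/2); a=(u-c['cx']);b=(v-c['cy'])
    if n=='wrist':
        r=np.hypot(a,b);t=r/f;d=np.array([np.sin(t)*a/r,np.sin(t)*b/r,np.cos(t)])
    else: d=np.array([a/f,b/f,1])
    d=rot(c['orientation']).apply(d);o=np.array(c['origin']);return (o+d*(z-o[2])/d[2])*1000
def proj(c,n,P):
    p=rot(c['orientation']).inv().apply(np.array(P)/1000-np.array(c['origin']))
    f=200/np.tan(np.radians(c['vfov'])/2)
    if n=='wrist':
        s=np.hypot(p[0],p[1]);t=np.arctan2(s,p[2]);return c['cx']+f*t*p[0]/s,c['cy']+f*t*p[1]/s
    return c['cx']+f*p[0]/p[2],c['cy']+f*p[1]/p[2]
def st():
    o=monitor.get_obs();r=rot(o['eef_rot'])
    print('t',o['time_s'],'tcp',np.round(np.array(o['eef_pos'])*1000,1),'yaw(y-axis)',np.round(np.degrees(np.arctan2(r.as_matrix()[1,1],r.as_matrix()[0,1])),1),'op',o['opening'],'F',np.round(o['wrist_force'],1),'q',np.round(o['q'],2))
E
python3 - <<'E'
from h import *
st()
for n in('top','side'):
    c=cam(n,n+'0.png');print(n,c['vfov'],c['origin'],c['orientation'])
    for t in 'nut gap_mouth toolbox fusebox rod rod_tip bowl bowl_rim rest rest_seat socket tin jar'.split(): see(c,n,t,k=2)
print(ctrl.tcp_to_grasp)
c=cam('wrist'); print(c['origin'],c['orientation'],c['vfov'])
E
```

```text
t 0.0 tcp [ 217.3 -531.7  230.4] yaw(y-axis) -67.8 op 1.0016339396126281 F [-0.3  0.8 -0.8] q [-1.39  0.18  1.61 -0.    1.35 -0.21]
top 51.05348471612054 [ 0.47137063 -0.07371025  1.18428304] [ 0.03394931 -0.69907165  0.71380392 -0.02510441]
top nut tip [683.1  43.1  -1.4] 0.57 
top gap_mouth tip [ 5.783e+02  6.810e+01 -5.000e-01] 0.66 
top gap_mouth tip [ 728.8 -303.1    1.8] 0.51 
top toolbox tip [651.6 -24.1  -0.9] 0.83 
top fusebox tip [ 6.846e+02  1.144e+02 -3.000e-01] 0.69 
top rod tip [ 461.6 -326.   133.5] 0.81 
top rod tip [704.4 300.3  -2. ] 0.28 
top rod_tip tip [ 595.7 -307.2   14.2] 0.94 
top rod_tip tip [ 4.752e+02 -3.234e+02  1.000e-01] 0.43 
top bowl tip [432.1 327.1  -1.6] 0.81 
top bowl_rim tip [430.6 328.1  55.3] 0.62 
top rest tip [ 461.3 -461.2    1.5] 0.75 
top rest tip [ 471.3 -323.9   -2.4] 0.72 
top rest_seat tip [ 462.2 -463.9  128.1] 0.75 
top rest_seat tip [ 467.5 -328.   129.3] 0.62 
top socket tip [392.5 189.8  -3.9] 0.44 
top tin tip [ 364.9 -206.9   -1.9] 0.71 
top jar tip [705.4 300.    2.1] 0.84 
side 55.01907159723834 [0.496682   0.70336343 0.751997
[... 261 characters left out ...]
29.3] 0.92 
side rod_tip tip [ 594.1 -310.3   14.1] 0.86 
side rod_tip tip [654.1 -23.6   0.9] 0.44 
side bowl tip [432.1 325.2  -0.7] 0.59 
side bowl_rim tip [428.6 323.4  46.8] 0.75 
side bowl_rim tip [704.5 301.    2.8] 0.58 
side rest tip [ 466.9 -323.3    2.3] 0.77 
side rest tip [ 4.676e+02 -4.592e+02 -3.000e-01] 0.71 
side rest_seat tip [ 471.9 -324.   128.1] 0.98 
side rest_seat tip [ 467.5 -460.   128.3] 0.91 
side socket tip [388.1 193.7  -4.9] 0.66 
side tin tip [ 368.1 -208.1   -1.4] 0.83 
side tin tip [ 468.6 -323.6    0.8] 0.38 
side jar tip [705.5 296.9   1.8] 0.79 
0.0187
[ 0.28055548 -0.5051183   0.37362408] [ 0.11227008  0.82224654 -0.55279323 -0.07566837] 65.70646984690485
```

View pics/top0.png

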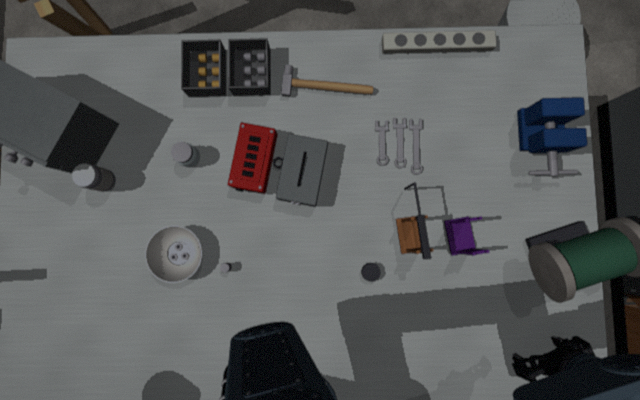

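View pics/side0.png

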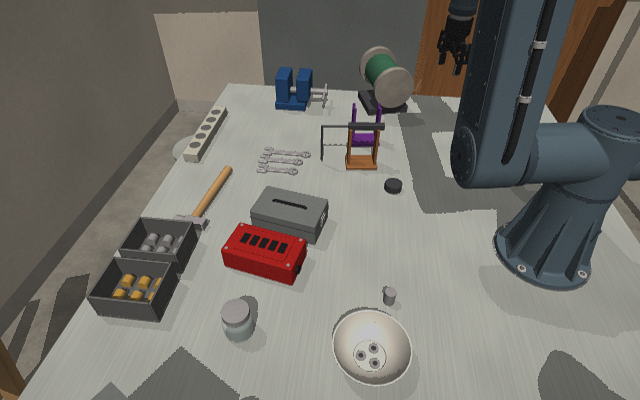

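The top view shows the rod on the wooden rest at about (425,235), with its leg corner at (408,186). The purple look-alike is at (460,237), the gap between the boxes at (275,165) and the bowl at (175,253). The side view agrees. The gap yaw is about -12° and the rod yaw about +7°. I'm moving above the rod and will check from near.

```bash
python3 -m pendant '[[[38,30,1,-2,85],[39,30,1,-2,85],[38,30,1,-2,85],[39,30,1,-2,85],[38,30,1,-2,85],[39,30,0,-3,85],[37,29,0,-2,85],[0,0,0,0,85]]]'
python3 - <<'E'
from h import *
st()
c=cam('wrist','w1.png')
for t in 'rod rod_tip rest_seat rest nut gap_mouth'.split(): see(c,'wrist',t)
see(c,'wrist','rod',False)
c=cam('top','t1.png')
for t in 'nut gap_mouth toolbox fusebox'.split(): see(c,'top',t,k=2)
E
```

```text
time_s: 2.45
eef_pos: [0.4875, -0.321, 0.2362]
eef_rot: [-0.0, 0.998, 0.065, 0.0]
wrist_force: [-1.7, -0.2, 0.3]
opening: 0.996
t 2.45 tcp [ 487.5 -321.   236.2] yaw(y-axis) -82.5 op 0.99645627991338 F [-1.7 -0.2  0.3] q [-0.79  0.2   1.58  0.    1.37  0.65]
wrist rod tip [ 465.4 -326.4  129.1] 0.71 
wrist rest_seat tip [ 462.7 -453.6  129.5] 0.91 
wrist rest_seat tip [ 475.3 -324.6  126.7] 0.65 
wrist rest tip [ 470.8 -457.2   -1. ] 0.86 
wrist rest tip [ 473.4 -319.6    3.8] 0.65 
wrist nut tip [ 470.7 -323.1  125.3] 0.52 
wrist rod rec [ 487.6 -322.5  149.2] 0.77 
top nut tip [681.6  42.6  -2.3] 0.53 
top gap_mouth tip [ 5.775e+02  6.710e+01 -5.000e-01] 0.95 
top toolbox tip [649.5 -24.7  -3.9] 0.94 
top toolbox tip [578.6  66.8  -0.9] 0.39 
top fusebox tip [686.2 116.1  -2.5] 0.82
```

View pics/w1.png

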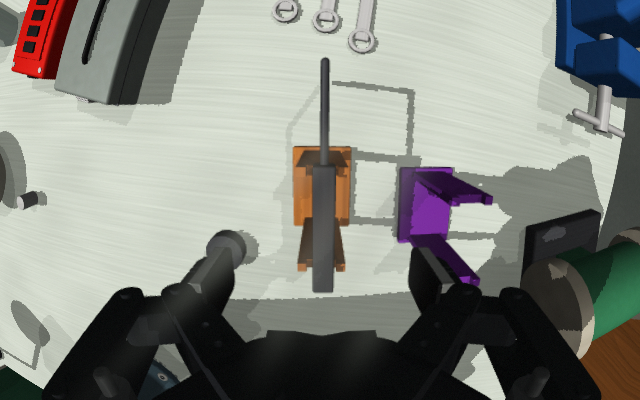

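The wrist view shows the handle running from (324,165) to (322,291), the leg corner at (325,60), and the fingers straddling the axis. I'll work out the exact line.

```bash
python3 - <<'E'
from h import *
c=cam('wrist')
a=ray(c,'wrist',324,166,.150);b=ray(c,'wrist',322.5,291,.150);k=ray(c,'wrist',325,62,.1435)
print(a,b,k,np.degrees(np.arctan2((a-b)[1],(a-b)[0])),np.degrees(np.arctan2((k-b)[1],(k-b)[0])),np.linalg.norm(a-b))
print('origin',(a+b)/2, 'grasp', (a+b)/2+20*(a-b)/110)
E
```

```text
[ 516.68732336 -320.29078658  150.        ] [ 409.8529353  -332.73007094  150.        ] [ 594.85357486 -311.24114808  143.5       ] 6.641341261061334 6.625553717282044 107.55613543104691
origin [ 463.27012933 -326.51042876  150.        ] grasp [ 482.69456352 -324.2487407   150.        ]
```

```bash
python3 -m pendant '[[[-3,-3,-40,-1,85],[0,0,-40,0,85],[0,0,-36,0,70],[0,0,0,0,40],[0,0,0,0,10],[0,0,0,0,5],[0,0,0,0,5]]]'; python3 -m pendant '[[[0,0,0,0,5],[0,0,0,0,5],[0,0,10,0,5],[0,0,10,0,5],[0,0,0,0,5]]]'; python3 - <<'E'
from h import *
st()
c=cam('wrist','w2.png')
for t in 'rod rod_tip'.split(): see(c,'wrist',t)
c=cam('side')
for t in 'rod rod_tip rest_seat'.split(): see(c,'side',t,k=2)
E
```

```text
time_s: 4.03
eef_pos: [0.4834, -0.3258, 0.1227]
eef_rot: [0.0, 0.999, 0.055, 0.001]
wrist_force: [-1.0, 5.9, 5.8]
opening: 0.201
time_s: 4.65
eef_pos: [0.4832, -0.3273, 0.142]
eef_rot: [0.001, 0.999, 0.054, 0.001]
wrist_force: [0.8, -0.4, -3.8]
opening: 0.198
t 4.65 tcp [ 483.2 -327.3  142. ] yaw(y-axis) -83.8 op 0.1980249024624462 F [ 0.8 -0.4 -3.8] q [-0.8   0.29  1.66 -0.    1.18  0.66]
wrist rod tip [ 461.2 -328.3  148.6] 0.78 
wrist rod_tip tip [ 4.711e+02 -3.212e+02 -1.000e-01] 0.66 
side rod tip [ 464.5 -325.7  146.7] 0.81 
side rod tip [577.3  64.7  -2.2] 0.51 
side rod_tip tip [ 594.1 -312.3   29.2] 0.61 
side rest_seat tip [ 465.6 -460.5  131.6] 0.74 
side rest_seat tip [ 473.  -325.9  128. ] 0.67
```

View pics/w2.png

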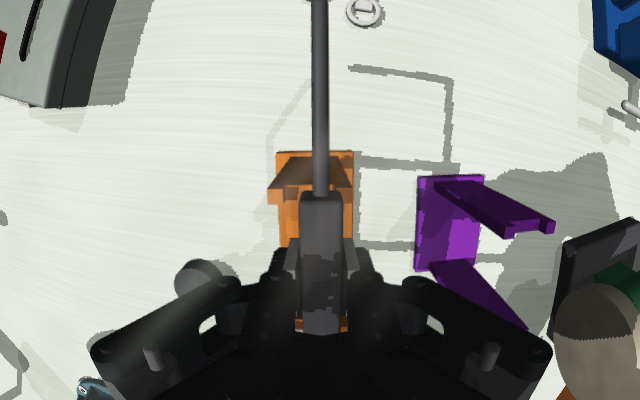

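Gripped: the wrist view shows the handle centred between the pads at (320,250), with the rod clear of the rest. Next I carry it high to beside the gap, offset about 35 mm to the toolbox side, so the wrist camera can see the nut.

```bash
python3 -m pendant '[[[0,0,37,0,5],[0,0,38,0,5],[10,45,0,-3,5],[10,45,0,-3,5],[10,45,0,-3,5],[10,45,0,-3,5],[10,45,0,-2,5],[10,45,0,-2,5]]]'; python3 -m pendant '[[[10,45,0,-2,5],[9,45,0,0,5],[0,0,0,0,5],[0,0,0,0,5]]]'; python3 - <<'E'
from h import *
st()
c=cam('wrist','w3.png')
for t in 'nut rod rod_tip gap_mouth toolbox fusebox'.split(): see(c,'wrist',t,k=2)
c=cam('side')
for t in 'rod rod_tip'.split(): see(c,'side',t,k=2)
c=cam('top')
for t in 'rod rod_tip'.split(): see(c,'top',t,k=2)
E
```

```text
time_s: 6.0
eef_pos: [0.5426, -0.0548, 0.2152]
eef_rot: [-0.0, 0.996, -0.086, 0.0]
wrist_force: [0.1, 0.0, -3.4]
opening: 0.197
time_s: 6.5
eef_pos: [0.5612, 0.0335, 0.215]
eef_rot: [0.0, 0.995, -0.102, -0.0]
wrist_force: [-0.2, -0.5, -2.8]
opening: 0.2
t 6.5 tcp [561.2  33.5 215. ] yaw(y-axis) -101.7 op 0.20006658868007185 F [-0.2 -0.5 -2.8] q [-0.15  0.17  1.66 -0.    1.32  1.62]
wrist rod tip [543.9  38.1 221.5] 0.72 
wrist toolbox tip [ 6.543e+02 -2.180e+01  3.000e-01] 0.79 
wrist toolbox tip [ 372.4 -208.    -2.3] 0.48 
wrist fusebox tip [687.5 111.7   2.3] 0.89 
side rod tip [546.9  37.3 222.3] 0.68 
side rod_tip tip [670.4   9.5 105.2] 0.63 
top rod tip [539.4  34.2 224.6] 0.66 
top rod_tip tip [ 719.7 -345.5   -1. ] 0.54
```

View pics/w3.png

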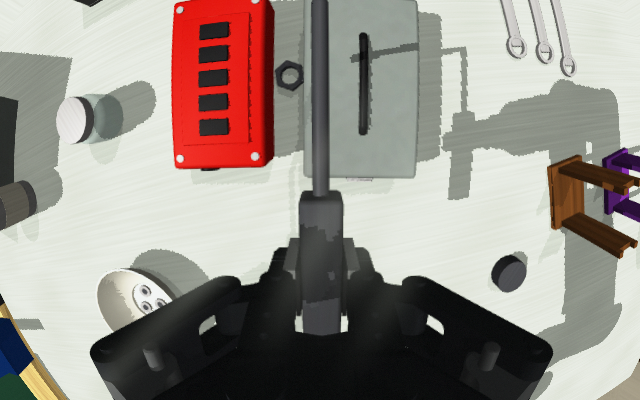

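The wrist view shows the nut at (289,75) in the gap, between the fuse box edge (u≈273) and the toolbox edge (u≈304), with the rod at u≈320 over the toolbox. I'll compute the offsets.

```bash
python3 - <<'E'
from h import *
c=cam('wrist'); im=c['img']; g=im.astype(int).sum(2)
# precise nut blob
nu=g[50:100,276:303]; m=(nu<150).astype('uint8'); ys,xs=np.where(m); print('dark px',m.sum(),'bbox',xs.min()+276,xs.max()+276,ys.min()+50,ys.max()+50,'mid',xs.mean()+276,ys.mean()+50)
for p in((289,75),((xs.min()+xs.max())/2+276,(ys.min()+ys.max())/2+50)): print('nut',ray(c,'wrist',*p,.016))
hs=cv2.cvtColor(im,cv2.COLOR_RGB2HSV)
R_=[];T=[]
for v in range(20,150,10):
    r=[u for u in range(230,300) if hs[v,u,1]>150 and (hs[v,u,0]<10 or hs[v,u,0]>170) and g[v,u]>200]
    if r: R_.append(ray(c,'wrist',max(r)+.5,v,.064)[:2])
    row=g[v,292:312]; T.append(ray(c,'wrist',292+np.argmax(np.abs(np.diff(row)))+.5,v,.070)[:2])
for n,a in(('fuse',R_),('tool',T)):
    a=np.array(a);k=np.polyfit(a[:,0],a[:,1],1);print(n,'yaw',np.degrees(np.arctan(k[0])),'y at x=680',np.polyval(k,680)); print(np.round(a[::3],1).tolist())
print('front corner toolbox',ray(c,'wrist',304,176,.07))
cv2.imwrite('pics/nutcrop.png',cv2.resize(im[30:190,250:350,::-1],None,fx=4,fy=3.6,interpolation=cv2.INTER_CUBIC))
E
```

```text
dark px 312 bbox 276 302 62 90 mid 289.31410256410254 75.72115384615384
nut [681.00873388  45.75805264  16.        ]
nut [679.9058659   45.98942995  16.        ]
fuse yaw -12.072234494303244 y at x=680 67.58980730602104
[[734.4, 55.9], [704.2, 62.7], [675.2, 68.7], [646.9, 74.9], [618.6, 80.4]]
tool yaw -13.832827506910096 y at x=680 20.565304597777555
[[721.0, 11.7], [691.7, 17.8], [663.6, 23.6], [636.2, 29.4], [610.1, 40.7]]
front corner toolbox [576.8590665   48.47795361  70.        ]
```

View pics/nutcrop.png

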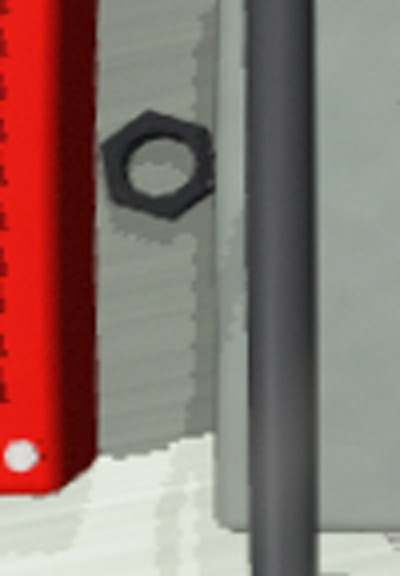

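Nut is at about (680.5, 45.7), centred in the gap. I'll check the tip in the fixed cameras, since the wrist view hides it.

```bash
python3 - <<'E'
from h import *
ims=[]
for n in('top','side'):
    c=cam(n); u,v=proj(c,n,(672,10,108)); u0,v0=int(u)-25,int(v)-30; print(n,u,v,u0,v0)
    ims.append(cv2.resize(c['img'][v0:v0+50,u0:u0+50,::-1],None,fx=8,fy=8,interpolation=cv2.INTER_NEAREST))
    np.save(n+'c.npy',0)
    for z in(150,200,225): print(z,proj(c,n,(672,10,z)))
cv2.imwrite('pics/tip.png',np.hstack(ims))
E
```

```text
top 287.231372581946 158.48085007260278 262 128
150 (np.float64(285.8818892081189), np.float64(155.42005446028037))
200 (np.float64(284.12786842815433), np.float64(151.44171785283305))
225 (np.float64(283.1835396971126), np.float64(149.29986320488342))
side 278.06618878410467 201.59549407766372 253 171
150 (np.float64(277.01064806364644), np.float64(188.73538449623223))
200 (np.float64(275.66842739782595), np.float64(172.38252902570122))
225 (np.float64(274.9593342645854), np.float64(163.74334038979944))
```

View pics/tip.png

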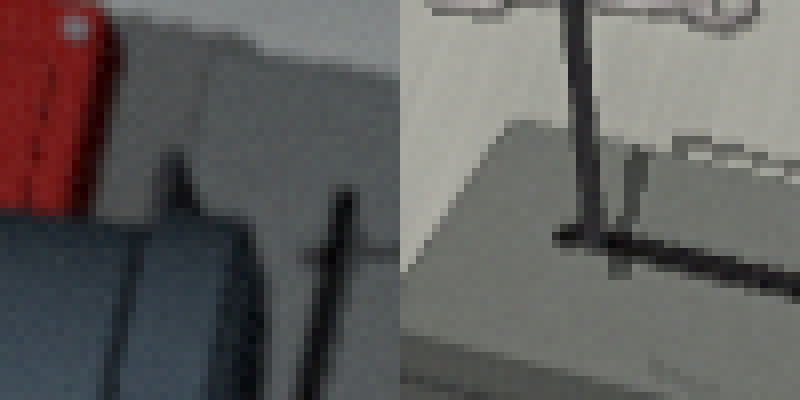

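The tip sits at about (673.5, 10) (top crop: bend apex at (283.9,147.2); side crop: leg end at (276.9,200.8)), which agrees with the kinematics. Shift (+7,+35) puts it over the hole, then I lower in stages.

```bash
python3 -m pendant '[[[4,18,0,0,5],[3,17,0,0,5],[0,0,0,0,5],[0,0,-30,0,5],[0,0,-30,0,5],[0,0,-22,0,5],[0,0,0,0,5],[0,0,0,0,5]]]'; python3 -m pendant '[[[0,0,-4,0,5],[0,0,-4,0,5],[0,0,-3,0,5],[0,0,0,0,5]]]'; python3 - <<'E'
from h import *
st()
c=cam('wrist','w4.png')
for t in ['rod']: see(c,'wrist',t)
E
```

```text
time_s: 8.3
eef_pos: [0.5692, 0.0687, 0.1343]
eef_rot: [0.0, 0.995, -0.103, 0.001]
wrist_force: [-0.5, 0.3, -2.9]
opening: 0.199
time_s: 8.8
eef_pos: [0.5682, 0.0687, 0.122]
eef_rot: [0.0, 0.995, -0.103, -0.0]
wrist_force: [0.1, 0.1, -3.6]
opening: 0.199
t 8.8 tcp [568.2  68.7 122. ] yaw(y-axis) -101.8 op 0.1986265856771539 F [ 0.1  0.1 -3.6] q [-0.09  0.3   1.7  -0.    1.14  1.69]
wrist rod tip [548.1  73.6 129. ] 0.62
```

```bash
python3 -m pendant '[[[0,0,-3,0,5],[0,0,-3,0,5],[0,0,-2,0,5],[0,0,0,0,5]]]'
```

```text
time_s: 9.4
eef_pos: [0.5683, 0.0687, 0.114]
eef_rot: [0.0, 0.995, -0.103, -0.0]
wrist_force: [-0.4, 0.8, -3.0]
opening: 0.193
```

No contact going down. I'll pull a little, then look.

```bash
python3 -m pendant '[[[-9,2,0,0,5],[-10,2,0,0,5],[-10,2,0,0,5],[-10,2,0,0,5],[0,0,0,0,5]]]'; python3 - <<'E'
from h import *
st()
c=cam('wrist','w5.png')
see(c,'wrist','nut')
cv2.imwrite('pics/w5c.png',cv2.resize(c['img'][0:240,210:420,::-1],None,fx=2.4,fy=2.4,interpolation=cv2.INTER_CUBIC))
c=cam('top'); see(c,'top','nut')
E
```

```text
time_s: 10.02
eef_pos: [0.5284, 0.077, 0.1142]
eef_rot: [-0.0, 0.995, -0.102, -0.0]
wrist_force: [-0.5, 0.4, -3.3]
opening: 0.195
t 10.025 tcp [528.4  77.  114.2] yaw(y-axis) -101.8 op 0.19534919109887827 F [-0.5  0.4 -3.3] q [-0.08  0.23  1.81  0.    1.11  1.7 ]
wrist nut tip [647.7  57.9  -3. ] 0.58 
top nut tip [645.   49.1  -5.1] 0.55
```

View pics/w5c.png

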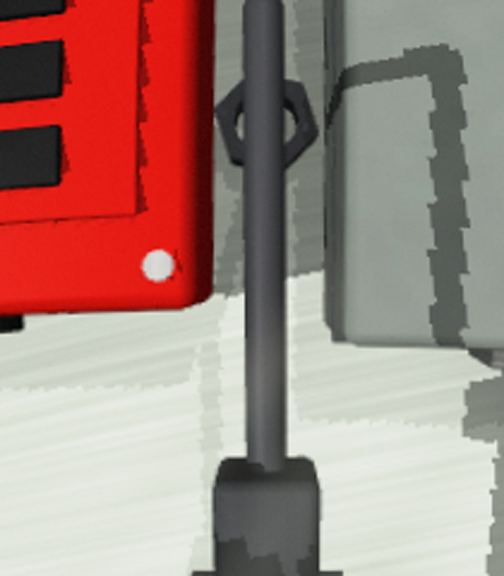

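The nut follows with the rod in its hole (crop: nut centre at (267,122), rod through it). I'll keep pulling out.

```bash
python3 -m pendant '[[[-15,3,0,0,5],[-15,3,0,0,5],[-15,3,0,0,5],[-15,4,0,0,5],[-15,3,0,0,5],[-15,3,0,0,5],[-15,3,0,0,5],[-10,2,0,0,5]]]'; python3 -m pendant '[[[-7,2,0,0,5],[0,0,0,0,5],[0,0,0,0,5]]]'; python3 - <<'E'
from h import *
st()
c=cam('wrist','w6.png')
see(c,'wrist','nut')
c=cam('side'); see(c,'side','nut');see(c,'side','rod_tip')
c=cam('top'); see(c,'top','nut')
E
```

```text
time_s: 11.22
eef_pos: [0.4135, 0.1009, 0.1143]
eef_rot: [-0.0, 0.995, -0.103, 0.0]
wrist_force: [0.4, -0.0, -3.1]
opening: 0.2
time_s: 11.6
eef_pos: [0.4079, 0.1026, 0.1144]
eef_rot: [-0.0, 0.995, -0.103, 0.0]
wrist_force: [0.0, -0.3, -3.3]
opening: 0.2
t 11.6 tcp [407.9 102.6 114.4] yaw(y-axis) -101.8 op 0.1999988656842332 F [ 0.  -0.3 -3.3] q [-0.04 -0.02  2.08 -0.    1.08  1.74]
wrist nut tip [528.3  85.4  -2.9] 0.58 
side nut tip [525.2  77.9   1. ] 0.62 
side rod_tip tip [517.1  78.1   5.2] 0.98 
side rod_tip tip [703.1 299.5   4.8] 0.43 
top nut tip [524.9  78.1  -2.7] 0.38
```

The nut is out at about (525,78), roughly 55 mm before the mouth. Now I lift the rod and take it back over the rest.

```bash
python3 -m pendant '[[[0,0,20,0,5],[0,0,40,0,5],[0,0,41,0,5],[7,-43,0,2,5],[7,-43,0,2,5],[8,-43,0,2,5],[7,-43,0,2,5],[8,-43,0,2,5]]]'; python3 -m pendant '[[[7,-43,0,2,5],[8,-43,0,2,5],[8,-43,0,2,5],[8,-43,0,2,5],[8,-42,0,0,5],[0,0,-25,0,5],[0,0,-25,0,5],[0,0,0,0,5]]]'; python3 - <<'E'
from h import *
st()
c=cam('wrist','w7.png')
for t in('rod','rest_seat'):see(c,'wrist',t)
c=cam('side')
for t in('rod','rod_tip','rest_seat','nut'):see(c,'side',t,k=2)
cv2.imwrite('pics/s7.png',c['img'][:,:,::-1])
E
```

```text
time_s: 12.95
eef_pos: [0.4445, -0.1137, 0.2153]
eef_rot: [-0.0, 1.0, -0.015, 0.0]
wrist_force: [0.5, 0.8, -3.0]
opening: 0.197
time_s: 13.95
eef_pos: [0.482, -0.325, 0.1626]
eef_rot: [-0.002, 0.999, 0.054, -0.002]
wrist_force: [-0.1, 0.1, -2.9]
opening: 0.2
t 13.95 tcp [ 482.  -325.   162.6] yaw(y-axis) -83.8 op 0.19985863287852046 F [-0.1  0.1 -2.9] q [-0.8   0.27  1.65  0.    1.23  0.67]
wrist rod tip [ 463.5 -328.2  171.5] 0.63 
wrist rest_seat tip [ 458.2 -452.9  130.2] 0.65 
side rod tip [ 468.8 -325.5  172.9] 0.93 
side rod_tip tip [691.7 113.7  -1.2] 0.51 
side rest_seat tip [ 472.3 -325.4  128.2] 0.91 
side rest_seat tip [ 468.1 -459.8  131.1] 0.62 
side nut tip [525.   79.    1.9] 0.65
```

View pics/w7.png

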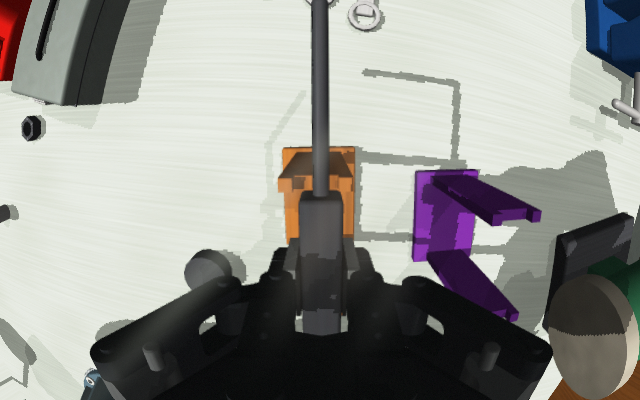

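```bash
python3 - <<'E'
from h import *
c=cam('wrist');hs=cv2.cvtColor(c['img'],cv2.COLOR_RGB2HSV);g=c['img'].astype(int).sum(2)
for v in range(148,245,5):
    m=[u for u in range(250,385) if 5<hs[v,u,0]<25 and hs[v,u,1]>120]
    d=[u for u in range(290,350) if hs[v,u,1]<80 and g[v,u]<300]
    print(v,(m[0],m[-1],(m[0]+m[-1])/2) if m else '', (d[0],d[-1],(d[0]+d[-1])/2) if d else '')
# expected pixels for seat at candidate: plate far edge (x=46,y=+-21,z=130), foot front edge (50,+-35,12)
y=np.radians(6.3);u=np.array([np.cos(y),np.sin(y),0]);v_=np.array([-u[1],u[0],0])
for s in((466,-326,0),(471,-325,0),(471,-323,0)):
    s=np.array(s)
    print(s,[np.round(proj(c,'wrist',s+a*u+b*v_+[0,0,z])).tolist() for a,b,z in((46,21,130),(46,-21,130),(38,21,130),(38,-21,130),(46,17,138),(46,-17,138),(50,35,12),(50,-35,12))])
E
```

```text
148  (312, 329, 320.5)
153 (280, 350, 315.0) (312, 328, 320.0)
158 (281, 350, 315.5) (311, 329, 320.0)
163 (281, 350, 315.5) (311, 329, 320.0)
168 (281, 350, 315.5) (299, 328, 313.5)
173 (330, 350, 340.0) (291, 329, 310.0)
178 (298, 350, 324.0) (313, 328, 320.5)
183 (276, 350, 313.0) (313, 328, 320.5)
188 (276, 350, 313.0) (290, 328, 309.0)
193 (277, 350, 313.5) (302, 339, 320.5)
198 (283, 350, 316.5) (300, 341, 320.5)
203 (283, 350, 316.5) (299, 342, 320.5)
208 (283, 350, 316.5) (299, 342, 320.5)
213 (283, 350, 316.5) (299, 342, 320.5)
218 (283, 350, 316.5) (299, 342, 320.5)
223 (284, 350, 317.0) (299, 342, 320.5)
228 (284, 350, 317.0) (300, 342, 321.0)
233 (284, 350, 317.0) (300, 342, 321.0)
238 (284, 289, 286.5) (291, 349, 320.0)
243 (285, 288, 286.5) (290, 349, 319.5)
[ 466 -326    0] [[284.0, 185.0], [355.0, 185.0], [284.0, 198.0], [354.0, 198.0], [289.0, 188.0], [349.0, 188.0], [284.0, 155.0], [356.0, 154.0]]
[ 471 -325    0] [[283.0, 177.0], [354.0, 177.0], [283.0, 190.0], [354.0, 190.0], [288.0, 179.0], [348.0, 179.0], [283.0, 149.0], [356.0, 149.0]]
[ 471 -323    0] [[279.0, 176.0], [351.0, 176.0], [280.0, 190.0], [350.0, 189.0], [285.0, 179.0], [345.0, 179.0], [281.0, 149.0], [354.0, 149.0]]
```

```bash
python3 - <<'E'
from h import *
a=cv2.imread('pics/w7.png')[140:250,260:380];b=cv2.imread('pics/s7.png')[80:180,310:410]
cv2.imwrite('pics/z7.png',np.hstack([cv2.resize(a,(400,367),interpolation=cv2.INTER_CUBIC),cv2.resize(b,(367,367),interpolation=cv2.INTER_CUBIC)]))
E
```

```text
(no output)
```

View pics/z7.png

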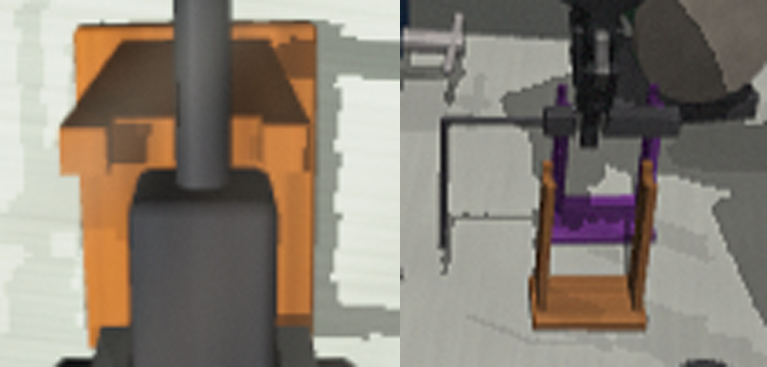

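The zoom shows the rest plate edges at u≈278–353 (centre 315.5), while the rod sits at 320.5, so the rest lies about 2.5 mm to the left of the rod axis. I correct for that and lower.

```bash
python3 -m pendant '[[[4,3,0,0,5],[0,0,-14,0,5],[0,0,-12,0,5],[0,0,-6,0,5],[0,0,-4,0,5],[0,0,-2,0,5],[0,0,0,0,5]]]'; python3 - <<'E'
from h import *
st()
c=cam('wrist')
see(c,'wrist','rod')
c=cam('side')
for t in('rod','rod_tip','rest_seat'):see(c,'side',t,k=2)
E
```

```text
time_s: 15.28
eef_pos: [0.4875, -0.3234, 0.1274]
eef_rot: [0.0, 0.999, 0.054, 0.0]
wrist_force: [0.3, 1.2, -4.0]
opening: 0.198
t 15.275 tcp [ 487.5 -323.4  127.4] yaw(y-axis) -83.8 op 0.1978680518124036 F [ 0.3  1.2 -4. ] q [-0.79  0.31  1.67  0.    1.16  0.67]
wrist rod tip [ 465.1 -324.9  133.9] 0.63 
side rod tip [ 470.  -321.9  133.9] 0.87 
side rod_tip tip [ 599.9 -311.7   18.3] 0.61 
side rest_seat tip [ 470.6 -457.3  131.7] 0.79 
side rest_seat tip [ 472.1 -325.6  128.9] 0.69
```

```bash
python3 -m pendant '[[[0,0,-2,0,5],[0,0,-2,0,5],[0,0,0,0,5]]]';  python3 -m pendant '[[[0,0,-1,0,5],[0,0,0,0,5]]]'
```

```text
time_s: 15.95
eef_pos: [0.4873, -0.3231, 0.1229]
eef_rot: [-0.0, 0.999, 0.054, -0.0]
wrist_force: [0.4, 0.4, -3.4]
opening: 0.203
time_s: 16.2
eef_pos: [0.4876, -0.3234, 0.1227]
eef_rot: [0.0, 0.999, 0.054, 0.0]
wrist_force: [-2.1, 1.5, 1.6]
opening: 0.203
```

Seated: the weight has come off the wrist at the original height. I release and back off upwards.

```bash
python3 -m pendant '[[[0,0,0,0,30],[0,0,0,0,60],[0,0,0,0,75],[0,0,10,0,75],[0,0,35,0,75],[0,0,50,0,75],[0,0,0,0,75]]]'; python3 - <<'E'
from h import *
st()
c=cam('wrist','w8.png')
for t in('rod','rest_seat','rest'):see(c,'wrist',t)
g=c['img'].astype(int).sum(2);hs=cv2.cvtColor(c['img'],cv2.COLOR_RGB2HSV)
c2=cam('side','s8.png')
for t in('rod','rod_tip','rest_seat','nut'):see(c2,'side',t,k=2)
a=c['img'][40:320,240:420,::-1];b=c2['img'][90:190,310:410,::-1]
cv2.imwrite('pics/z8.png',np.hstack([cv2.resize(a,None,fx=2,fy=2),cv2.resize(b,(400,560))]))
E
```

```text
time_s: 17.08
eef_pos: [0.4898, -0.3255, 0.2233]
eef_rot: [0.004, 0.999, 0.054, 0.003]
wrist_force: [0.6, 0.1, 0.3]
opening: 0.877
t 17.075 tcp [ 489.8 -325.5  223.3] yaw(y-axis) -83.8 op 0.876862181076003 F [0.6 0.1 0.3] q [-0.79  0.21  1.59  0.    1.33  0.67]
wrist rod tip [ 469.4 -325.4  129.3] 0.56 
wrist rest_seat tip [ 473.3 -322.   126.6] 0.81 
wrist rest_seat tip [ 459.1 -457.3  131.2] 0.76 
wrist rest tip [ 472.3 -322.4    2.3] 0.98 
wrist rest tip [ 4.669e+02 -4.579e+02 -1.000e-01] 0.72 
side rod tip [ 469.8 -326.5  131.1] 0.67 
side rod_tip tip [ 598.1 -309.3   15.9] 0.8 
side rod_tip tip [ 475.  -323.9  129.4] 0.54 
side rest_seat tip [ 465.5 -458.9  130.6] 0.74 
side rest_seat tip [654.3 -25.2   1.1] 0.72 
side nut tip [527.   79.7   2.7] 0.41
```

View pics/z8.png

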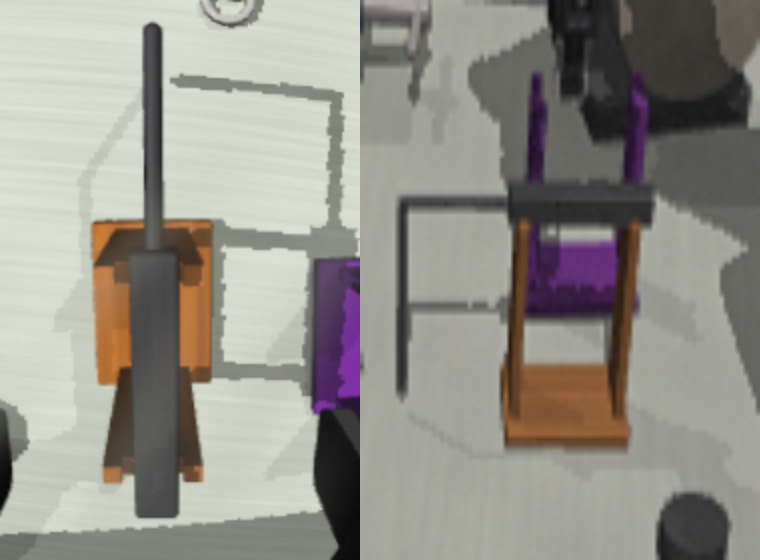

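The rod lies level between the prongs (left crop (155,385), right crop (580,203)). Now I move over the nut and measure its orientation numerically.

```bash
python3 -m pendant '[[[-3,51,0,0,75],[-3,51,0,0,75],[-3,51,0,0,75],[-3,51,0,0,75],[-3,51,0,0,75],[-3,51,0,0,75],[-2,51,0,0,75],[0,47,0,0,75]]]'; python3 -m pendant '[[[0,0,0,0,75],[0,0,0,0,75]]]'; cat > nutfit.py <<'E'
from h import *
st()
c=cam('wrist','w9.png');im=c['img']
see(c,'wrist','nut')
u,v=proj(c,'wrist',(525,78,16));print('expected',u,v)
g=im.astype(int).sum(2);m=(g<200).astype('uint8')
cs,_=cv2.findContours(m,cv2.RETR_EXTERNAL,cv2.CHAIN_APPROX_NONE)
for k in sorted(cs,key=cv2.contourArea)[::-1]:
    A=cv2.contourArea(k);(x,y),r=cv2.minEnclosingCircle(k)
    if A<150 or np.hypot(x-u,y-v)>60: continue
    P=np.array([ray(c,'wrist',*p[0],.016)[:2] for p in k],'float32')
    h=cv2.convexHull(P);ctr,rr=cv2.minEnclosingCircle(h)
    print('blob',A,x,y,r,'world',ctr,rr)
    Q=h[:,0]-np.array(ctr)
    w_=[(np.ptp(Q@[np.cos(np.radians(a)),np.sin(np.radians(a))]),a) for a in range(0,180,3)]
    print('widths',sorted(w_)[:6]); 
    s=[(np.mean([np.interp((a+60*i)%180,[q[1] for q in w_]+[180],[q[0] for q in w_]+[w_[0][0]]) for i in range(3)]),a) for a in range(0,60,2)]
    print('flat normal deg (mod 60)',sorted(s)[:3],sorted(s)[-1])
E
python3 nutfit.py
```

```text
time_s: 18.52
eef_pos: [0.467, 0.0824, 0.2172]
eef_rot: [-0.0, 0.999, 0.054, -0.0]
wrist_force: [1.0, -0.6, -0.3]
opening: 0.879
time_s: 18.77
eef_pos: [0.4674, 0.0804, 0.2171]
eef_rot: [0.0, 0.999, 0.055, -0.0]
wrist_force: [0.1, 0.0, -0.4]
opening: 0.876
t 18.775 tcp [467.4  80.4 217.1] yaw(y-axis) -83.7 op 0.8761606375520713 F [ 0.1  0.  -0.4] q [-0.08 -0.04  1.87 -0.    1.31  1.38]
wrist nut tip [526.6  85.2  -2.7] 0.72 
expected 330.2697058842044 126.7612610804811
```

```bash
sed -i 's/^g=im.*$/g=im.astype(int).sum(2);T=g[int(v)-45:int(v)+45,int(u)-45:int(u)+45];print(np.percentile(T,[0,2,5,10,20,50,90]));th=(T.min()+np.median(T))*.5;m=(g<th).astype("uint8")/;s/>60: continue/>40: continue/' nutfit.py; python3 nutfit.py; python3 - <<'E'
import cv2
im=cv2.imread('pics/w9.png');print(im[85:170:6,285:375:6].sum(2))
E
```

```text
t 18.875 tcp [467.5  79.7 217.1] yaw(y-axis) -83.9 op 0.8717146917278205 F [ 0.1 -0.8  0.1] q [-0.08 -0.04  1.87 -0.    1.31  1.38]
wrist nut tip [525.8  83.1  -1.9] 0.87 
wrist nut tip [431.  328.6  50.1] 0.68 
expected 329.4605529344934 126.84716278283955
[135. 192. 247. 352. 505. 549. 566.]
blob 639.5 327.4484558105469 123.69759368896484 16.6640625 world (528.0895385742188, 80.44402313232422) 18.39578628540039
widths [(np.float64(30.725669860839844), 90), (np.float64(30.801956166353108), 93), (np.float64(30.803883928060955), 96), (np.float64(30.948992069847193), 87), (np.float64(31.477932198850027), 84), (np.float64(31.709622577739744), 99)]
flat normal deg (mod 60) [(np.float64(32.41063920828816), 30), (np.float64(32.42767875023292), 32), (np.float64(32.48680904527901), 34)] (np.float64(34.116187023194776), 2)
[[539 542 494 505 497 488 539 539 541 548 550 498 497 153 165]
 [542 544 544 557 564 564 565 559 560 558 559 510 512 502 466]
 [569 570 558 548 547 544 547 547 546 546 555 510 519 509 503]
 [558 550 546 550 556 566 566 569 568 570 514 507 496 499 495]
 [561 566 560 547 548 547 556 545 556 565 513 508 505 505 503]
 [559 559 565 561 562 519 178 191 197 346 521 553 500 498 493]
 [567 560 553 550 543 180 272 277 468 253 354 510 561 551 550]
 [559 563 566 566 563 186 340 355 530 241 362 496 547 548 546]
 [564 554 551 559 534 259 186 343 227 270 357 562 562 569 569]
 [573 576 575 573 564 508 482 254 375 561 557 551 548 552 563]
 [564 561 553 559 556 556 528 557 557 559 565 562 561 557 558]
 [552 552 560 553 551 547 542 542 546 548 547 554 559 562 556]
 [558 553 543 540 544 553 555 564 561 551 547 546 550 548 546]
 [557 555 549 547 547 543 548 545 555 541 539 534 542 555 562]
 [550 548 544 547 544 540 541 538 542 540 541 541 543 552 563]]
```

Nut at about (527,79.5), with flat normals at ~92°. The jaws are at 96°, so I turn -4°, descend and grip.

```bash
python3 -m pendant '[[[30,0,0,-4,65],[29,0,-30,0,65],[0,0,-50,0,65],[0,0,-50,0,65],[0,0,-40,0,65],[0,0,0,0,65],[0,0,0,0,65]]]'; python3 - <<'E'
from h import *
st()
c=cam('wrist','w10.png')
see(c,'wrist','nut')
u,v=proj(c,'wrist',(527,79.5,16)); print(u,v,proj(c,'wrist',(527,109.5,16)))
c=cam('side'); see(c,'side','nut')
cv2.imwrite('pics/w10c.png',cv2.imread('pics/w10.png')[120:400])
E
```

```text
time_s: 19.85
eef_pos: [0.5277, 0.0801, 0.0488]
eef_rot: [0.0, 1.0, 0.019, 0.001]
wrist_force: [-0.4, -0.4, 0.8]
opening: 0.76
t 19.85 tcp [527.7  80.1  48.8] yaw(y-axis) -87.8 op 0.7598150142798491 F [-0.4 -0.4  0.8] q [-0.07  0.33  1.84 -0.    0.97  1.46]
wrist nut tip [529.8  85.8  -2.1] 0.64 
324.5041445687423 232.88275603633264 (np.float64(275.31822461796065), np.float64(230.95835708715165))
```

View pics/w10.png

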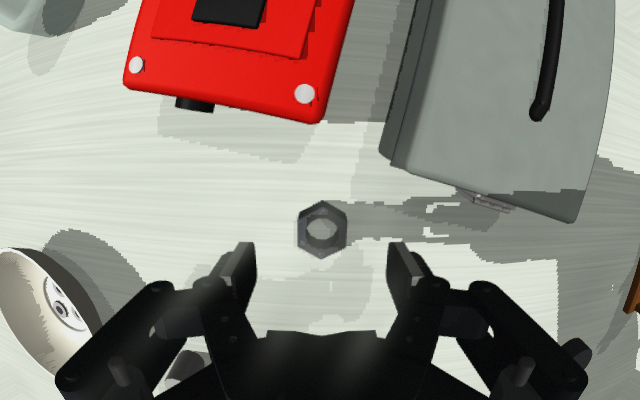

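The view shows the nut at (322,229), with flats facing the jaws left and right and clear room on both sides. I shift (+2,+1), lower and grip.

```bash
python3 -m pendant '[[[2,1,-25,0,65],[0,0,-15,0,65],[0,0,-5,0,65],[0,0,0,0,60],[0,0,0,0,20],[0,0,0,0,20],[0,0,0,0,20],[0,0,0,0,20]]]'; python3 -m pendant '[[[0,0,0,0,20],[0,0,15,0,20],[0,0,15,0,20],[0,0,0,0,20]]]'
```

```text
time_s: 21.05
eef_pos: [0.5293, 0.0817, 0.0032]
eef_rot: [0.0, 1.0, 0.019, 0.001]
wrist_force: [-0.5, 0.2, 5.6]
opening: 0.331
time_s: 21.55
eef_pos: [0.53, 0.0816, 0.0343]
eef_rot: [0.0, 1.0, 0.019, 0.002]
wrist_force: [-0.1, 0.6, -0.5]
opening: 0.333
```

Gripped (opening 0.333 ≈ 30 mm). I carry it over the bowl.

```bash
python3 -m pendant '[[[0,0,40,0,20],[0,0,45,0,20],[-20,49,0,0,20],[-20,49,0,0,20],[-20,49,0,0,20],[-20,49,0,0,20],[-19,49,0,0,20],[0,0,0,0,20]]]'; python3 - <<'E'
from h import *
st()
c=cam('wrist','w11.png')
for t in('nut','bowl','bowl_rim'):see(c,'wrist',t,k=2)
c=cam('side','s11.png')
for t in('nut','bowl','bowl_rim'):see(c,'side',t,k=2)
# rim ellipse in wrist image
c=cam('wrist')
for a in range(0,360,45): print(a,np.round(proj(c,'wrist',(431+78*np.cos(np.radians(a)),326.5+78*np.sin(np.radians(a)),50))),end=' ')
E
```

```text
time_s: 22.55
eef_pos: [0.4275, 0.3294, 0.1171]
eef_rot: [-0.0, 1.0, 0.022, -0.0]
wrist_force: [0.2, -0.7, -0.9]
opening: 0.333
t 22.55 tcp [427.5 329.4 117.1] yaw(y-axis) -87.5 op 0.3333234656376714 F [ 0.2 -0.7 -0.9] q [0.44 0.24 1.79 0.   1.11 1.96]
wrist bowl tip [429.6 331.5  -0.9] 0.96 
wrist bowl_rim tip [427.8 328.8  52.3] 0.73 
side nut tip [427.1 326.6 115.5] 0.61 
side nut tip [ 732.9 -304.4   -2.2] 0.29 
side bowl tip [431.6 330.1  -1.4] 0.98 
side bowl_rim tip [ 465.7 -323.3    3.2] 0.57 
side bowl_rim tip [432.2 325.6  48.4] 0.55 
0 [326. 101.] 45 [245. 133.] 90 [216. 209.] 135 [249. 277.] 180 [319. 304.] 225 [389. 281.] 270 [427. 216.] 315 [405. 139.]
```

```bash
python3 -m pendant '[[[2,-1,-30,0,20],[0,0,-30,0,20],[0,0,-20,0,20],[0,0,-12,0,20],[0,0,-6,0,20],[0,0,0,0,20],[0,0,0,0,20]]]'; python3 - <<'E'
from h import *
st()
c=cam('side','s12.png')
for t in('nut','bowl','bowl_rim'):see(c,'side',t,k=2)
E
```

```text
time_s: 23.88
eef_pos: [0.4321, 0.326, 0.0201]
eef_rot: [-0.0, 1.0, 0.019, 0.001]
wrist_force: [-0.0, 0.8, -0.8]
opening: 0.33
t 23.875 tcp [432.1 326.   20.1] yaw(y-axis) -87.8 op 0.32957923129159816 F [-0.   0.8 -0.8] q [0.43 0.4  1.82 0.   0.92 1.96]
side bowl tip [427.5 326.5   0.9] 0.83 
side bowl tip [579.7  64.5  -0.9] 0.63
```

No contact, and the nut bottom is at about 17 mm. I lower a little more, release gently and withdraw.

```bash
python3 -m pendant '[[[0,0,-4,0,20],[0,0,-2,0,20],[0,0,0,0,20],[0,0,0,0,36],[0,0,0,0,42],[0,0,0,0,42]]]';  python3 -m pendant '[[[0,0,12,0,42],[0,0,20,0,42],[0,0,50,0,42],[0,0,60,0,42],[-20,0,40,0,42],[-30,0,0,0,42],[0,0,0,0,42],[0,0,0,0,42]]]'; python3 - <<'E'
from h import *
st()
c=cam('wrist','w13.png')
for t in('nut','bowl','bowl_rim'):see(c,'wrist',t,k=2)
for n in('side','top'):
    c=cam(n,n+'13.png')
    for t in('nut','bowl','bowl_rim','rod','rod_tip'):see(c,n,t,k=2)
E
```

```text
time_s: 24.82
eef_pos: [0.4316, 0.3258, 0.0134]
eef_rot: [-0.0, 1.0, 0.019, 0.0]
wrist_force: [-0.7, 0.2, -0.6]
opening: 0.494
time_s: 25.82
eef_pos: [0.3819, 0.3257, 0.1957]
eef_rot: [-0.0, 1.0, 0.019, 0.0]
wrist_force: [0.2, 0.2, 0.2]
opening: 0.491
t 25.825 tcp [381.9 325.7 195.7] yaw(y-axis) -87.8 op 0.490961156315924 F [0.2 0.2 0.2] q [ 0.47  0.05  1.82 -0.    1.26  2.  ]
wrist nut tip [431.3 328.4   4.3] 0.97 
wrist bowl tip [429.3 329.1  -1.2] 0.93 
wrist bowl_rim tip [430.5 330.6  53.9] 0.83 
side nut tip [429.7 323.7   7.2] 0.63 
side nut tip [ 730.8 -302.3    0.8] 0.43 
side bowl tip [427.6 328.    2.4] 0.92 
side bowl_rim tip [430.2 325.1  48.1] 0.81 
side rod tip [ 469.5 -323.1  130.6] 0.79 
side rod tip [7.027e+02 2.975e+02 4.000e-01] 0.24 
top nut tip [426.8 323.    5.5] 0.51 
top bowl tip [431.6 331.2  -1.3] 0.68 
top bowl_rim tip [432.4 327.6  51.9] 0.72 
top rod tip [ 465.8 -327.3  135.9] 0.85 
top rod_tip tip [ 600.  -309.3   13.9] 0.97 
top rod_tip tip [684.8 113.6  -1.5] 0.39
```

All the checks agree, so I'm handing in.

```bash
python3 -c "
from bench import order
print(order.hand_in())"
```

```text
the job is handed in; nothing more can be done
None
```

The job is handed in at about 26 s on the robot's clock, with every step carried out. I hooked the nut through its hole with the rod and drew it out to about 55 mm in front of the gap's mouth. I then laid the rod back on its rest, gripped the nut by its flats, lowered it into the bowl and let go there.

**Last checks**
- **Nut:** the networks place it at about (430, 325, 6) mm, within about 10 mm of the bowl's axis and roughly 45 mm below the rim.
- **Bowl:** it shows no measurable shift from where it started, and no contact force registered while lowering the nut or after letting go.
- **Rod:** it sits level between the prongs, confirmed in a picture straight after I let go. The networks put its origin at (466–470, -323 to -327) mm, against a seat at about (471, -324) mm.
- **Disagreement:** the last top-camera reading put the rod 136 mm high, but the side and wrist cameras said 129–131 mm. The tip height of 14–16 mm fits a seated rod, so I took the top reading as noise.
- **Not checked:** I could not look at the final picture because I had reached the 12-picture limit. I also did not measure the bystanders again; the tool and rod were never taken close to them.

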